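Clear the sketchbook and hold the red marker ready to draw

TASK

Get the sketchbook ready for drawing: first put the ink bottle and the dropper bottle that stand on it upright into the two empty cells of the wooden tray, one in each, leaving the eraser in the middle cell. Then draw the red-capped marker out of its stand and hold it over the sketchbook slanted as for writing, about 45 degrees, with the end that was in the stand lowest and about 10 cm above the cover. Finish while still holding the marker there, touching nothing else, and leave the cream marker in its hole.

Things in the scene. Friction and masses are not known exactly. Their poses are not given: they have to be found in the camera images.
- ink_bottle: small black ink bottle with a green screw cap (fixed), 36 mm across, 61 mm tall, body up to 44 mm, cap 28 mm across above that; stands upright on the sketchbook; origin at the centre of its underside, z up; 90 g. Grip it from above round the body, e.g. 44 mm above its underside
- dropper: brown dropper bottle with a paper label and a black dropper top; body 33 mm across up to 70 mm, 102 mm tall over all; stands upright on the sketchbook; origin at the centre of its underside, z up; 70 g
- sketchbook: closed sketchbook with a dark cover, fixed to the desk, 196 (own x) x 250 (own y) x 19 mm with a wire binding along one long side; origin at the centre of its underside, z up; the top of its cover is 19 mm above the desk
- tray: low light-wood tray, fixed, 68 (own x) x 194 (own y) x 30 mm, open on top, with three square cells 58 mm wide inside in a row along its y; floor 4 mm thick, walls 5 mm thick, rim 30 mm above the desk; origin at the centre of its underside
- cell_a (a point): centre of the floor (4 mm above the desk) of the empty cell at the +y end of the tray; axes as the tray
- cell_mid (a point): centre of the floor of the middle cell, where the eraser lies; axes as the tray
- cell_b (a point): centre of the floor of the empty cell at the -y end of the tray; axes as the tray
- eraser: blue and white eraser, 23 x 52 x 13 mm, lying in the tray's middle cell; origin at the centre of its underside
- stand: grey marker stand, fixed, 44 (own x) x 140 (own y) x 60 mm, with three 14 mm square holes 50 mm deep (their floor is 10 mm above the desk) in a row along its y, 45 mm apart, the middle one at its centre and empty; origin at the centre of its underside
- red_marker: twin-tip marker with a white barrel and dark red caps at both ends, 11 mm thick, 134 mm long, 14 g; stands upright in an outer hole of the stand, so that it reaches from 10 to 144 mm above the desk. Own y runs along the barrel (up at the start); origin 5.5 mm off the barrel's axis at mid-length
- red_mid (a point): point on the red marker's axis at mid-length; its y runs along the barrel, up at the start
- red_low (a point): point on the red marker's axis at the end that stands in the hole, 67 mm from red_mid
- cream_marker: plain cream-coloured marker, 11 mm thick, 133 mm long, upright in the other outer hole of the stand; to be left there; axes and origin as the red marker
Things that resemble listed ones, but are neither listed nor needed, are in the scene too. Leave any blue or pink look-alike of the red_marker alone.

How it is judged:
On the way, in this order (a step that is already met when the one before it is completed fails the run):
1. both bottles stand upright in the two empty cells, one in each, let go ((((horizontal distance between ink_bottle and cell_a below 0.022 m and z of ink_bottle in the frame of cell_a below 0.006 m and angle between ink_bottle's own z axis and vertical below 0.15 rad) and (horizontal distance between dropper and cell_b below 0.022 m and z of dropper in the frame of cell_b below 0.006 m and angle between dropper's own z axis and vertical below 0.15 rad)) or ((horizontal distance between ink_bottle and cell_b below 0.022 m and z of ink_bottle in the frame of cell_b below 0.006 m and angle between ink_bottle's own z axis and vertical below 0.15 rad) and (horizontal distance between dropper and cell_a below 0.022 m and z of dropper in the frame of cell_a below 0.006 m and angle between dropper's own z axis and vertical below 0.15 rad))) and contact force between each of ink_bottle, dropper and the fingers below 0.2 N and linear speed of each of ink_bottle, dropper below 0.03 m/s), for 0.2 s.
2. the red marker is gripped and fully out of its stand (contact force between red_marker and the fingers above 0.5 N and height (world z) of red_low above 0.075 m), for 0.1 s.
At the end, for the whole second after the job is handed in: bottles released, upright, one in each outer cell (22 mm from its centre); eraser in the middle cell; cream marker within 20 mm of its start; red marker held still, touching nothing else, 0.52 to 1.05 rad from vertical, its former lower end over the sketchbook, 40 to 160 mm above the cover (all of step 1 and contact force between red_marker and the fingers above 0.5 N and x of red_low in the frame of sketchbook between -0.098 and 0.098 m and y of red_low in the frame of sketchbook between -0.125 and 0.125 m and contact force between red_marker and stand below 0.05 N and contact force between red_marker and sketchbook below 0.05 N and contact force between red_marker and tray below 0.05 N and contact force between red_marker and ink_bottle below 0.05 N and contact force between red_marker and dropper below 0.05 N and contact force between red_marker and eraser below 0.05 N and contact force between red_marker and cream_marker below 0.05 N and angle between red_mid's own y axis and vertical between 0.52 and 1.05 rad and height (world z) of red_low between 0.059 and 0.179 m and linear speed of red_marker below 0.03 m/s and horizontal distance between eraser and cell_mid below 0.03 m and distance of cream_marker from where it was at the start of the episode below 0.02 m); the arm keeps its last pose, push and grip.
It fails at once if the cream marker is pulled out or moved more than 20 mm (distance of cream_marker from where it was at the start of the episode above 0.02 m).
It fails at once if a bottle is tipped over (angle between any of ink_bottle, dropper's own z axis and vertical above 0.9 rad).
It also fails if it takes over 54 s, if anything falls off the work surface, if the arm or the gripper's body presses on something with over 40 N, if the wrist force passes 120 N, or if a joint passes its speed limit or range.

ROBOT

A 7-joint arm with a two-finger parallel gripper is mounted at the origin on a cart in front of the work surface, level with it; the furniture and walls round the work are solid. World frame = base frame: x ahead of the robot, y to its left, z up, the work surface at z = 0. Lengths are in m, angles in rad, forces in N, time in s.
With the tool pointing down it reaches from about 0.4 to 0.85 m from the base axis. Payload 10.4 kg.
Tool frame: the origin (TCP) lies at the very end of the fingers, on their centre line; the grasp point (between the pads) lies robot.grip_depth behind it (robot.grip_depth is the distance from the TCP to the grasp point, in m); z points along the fingers, y is the line along which they close (so a half turn about z gives the same grasp; the last joint's range is limited). The gripper opens to 87 mm and grips with 3 to 60 N. Pads are 19 mm wide; open, the fingers measure 117 mm over their backs; the gripper's body (75 mm by 190 mm) begins 51 mm behind the grasp point.
Start: joints at [1.286, 0.332, -0.065, 1.46, 0.022, 1.35, -0.088], TCP at [0.162, -0.604, 0.223] pointing down, gripper open.
Joint ranges: [-2.6, 2.6], [-0.5, 2.12], [-1.47, 1.34], [0.16, 2.42], [-1.27, 4.41], [0.06, 2.06], [-2.6, 2.6]. Speed limits (rad/s): [2.22, 2.22, 2.79, 2.79, 3.14, 3.14, 3.14].

INTERFACE

Orientations are given as a unit quaternion [w, x, y, z].
In Python, from station import robot gives the robot as it stands.
- The arm moves only by the shell command python3 -m crank 'ROWS' [FORCE]. ROWS is JSON, a list of rows, each a list of 7 numbers: the finger opening in cm, from 0 to 8.7, then the shift along the tool's x, y, z in cm, then the turn, a rotation vector about the tool's x, y, z in rad. A call has exactly 8 rows; each row shifts and turns the commanded pose from where the row before left it, along the tool's axes as they then stand; what a row does not reach is not made up. A row lasts 1/12 s, in which the tool goes at most 41.7 mm and 7.16 degrees, less where a joint would pass 70% of its speed; a pose out of reach is approached as far as the arm can. A call with a gripper value outside its range is refused whole. The fingers move at their own pace and stop on an object; FORCE is the grip in N (left out, the last holds). Time passes only in rows, so rows that do not move let the fingers close, or fill a call up. It gives the time, the measured TCP pose, the force, the opening and the grip force at its end, in the units of the state.
- robot.get_state(): the state, without advancing time (a new reading comes with each control period).
- robot.grab_frame(name): name is "side" or "top" or "wrist"; returns a dict with "img" (480x640x3 uint8, blue, green, red), "range_z" (480x640 float32, m along the optical axis (not along the pixel's ray), 0 where there is no reading), "fx", "fy", "cx", "cy" (pixels), "extrinsics" (4x4, takes a point from world to camera coordinates); the wrist camera has in their place "tool_from_camera" (4x4, takes a point from camera to tool coordinates, whose origin is the TCP and whose axes are the flange's). Camera axes: x right, y up, looking along -z (the intrinsics and any distortion apply to the point x, -y, -z); pixel columns grow to the right and rows downward; lengths in m; the calibration is good to about 2 mm. A picture is of the moment at which its call begins: read the wrist's pose just before it.
- robot.close_job(): hands the job in; it is judged then, once.
The state is a dict: "time_s": time; "joint_pos": joint angles; "qd": joint speeds; "joint_torque": joint torques, N m; "position": TCP position; "tool_rot": TCP orientation; "ft_force": force on the tool from outside, world axes, zero at the start; "torque": the same for the moment, N m; "width": opening from 0.0 (shut) to 1.0 (fully open); "gripper_force": force on a finger pad.
Only numpy, scipy, OpenCV 4.12 (cv2) and the standard library are available. Lean on these libraries where they do the work, as an engineer would, in place of code of your own. Each camera call takes 0.05 s, during which the arm holds its last target. There are 200 camera calls.

## Working session

There is one attempt and no reset: what is moved stays moved. The work goes in short steps, Python scripts to look and compute and a shell command to move; the robot and the scene stay as the last step left them, time stands still between calls to the robot, and variables do not carry over. Pictures are saved under pics/ and viewed, at most 10 in all, crops included, and the job is handed in when it is done.

```bash
mkdir -p pics; ls
cat > h.py <<'E'
import numpy as np, cv2
from station import robot
from scipy.spatial.transform import Rotation as R
def grab(n,save=None):
    s=robot.get_state(); f=robot.grab_frame(n)
    if 'extrinsics' in f: f['wc']=np.linalg.inv(f['extrinsics'])
    else:
        T=np.eye(4);q=s['tool_rot'];T[:3,:3]=R.from_quat([q[1],q[2],q[3],q[0]]).as_matrix();T[:3,3]=s['position'];f['wc']=T@f['tool_from_camera']
    if save: cv2.imwrite('pics/'+save,f['img'])
    return f
def ray(f,u,v):
    d=np.array([(u-f['cx'])/f['fx'],-(v-f['cy'])/f['fy'],-1.]);return f['wc'][:3,3],f['wc'][:3,:3]@d
def onz(f,u,v,z):
    o,d=ray(f,u,v);return o+d*(z-o[2])/d[2]
def depth(f,u,v):
    o,d=ray(f,u,v);return o+d*f['range_z'][int(v),int(u)]
def cloud(f):
    v,u=np.mgrid[0:480,0:640];d=np.stack([(u-f['cx'])/f['fx'],-(v-f['cy'])/f['fy'],-np.ones(u.shape)],-1)@f['wc'][:3,:3].T
    return f['wc'][:3,3]+d*f['range_z'][...,None]
E
python3 - <<'E'
from h import *
s=robot.get_state();print(s,robot.grip_depth)
for n in('top','side'):
    f=grab(n,n+'0.png');print(n,{k:f[k] for k in f if k not in('img','range_z','extrinsics')})
E
```

```text
pics
{'time_s': 0.0, 'joint_pos': array([ 1.28641215,  0.33281768, -0.06472937,  1.46093335,  0.02160776,
        1.349898  , -0.08851147]), 'qd': array([-0.00181413, -0.00145207, -0.00088532, -0.00079619,  0.00046988,
       -0.00027127,  0.00060062]), 'joint_torque': array([-1.40642311e-03, -6.23248744e+01,  2.36698589e-02, -3.89886475e+01,
       -6.14832784e-02,  3.98168061e-02,  1.13397164e-04]), 'position': array([ 0.16166269, -0.60333423,  0.22179166]), 'tool_rot': array([-6.69592163e-04,  9.91443091e-01,  1.30537864e-01, -1.19516896e-04]), 'ft_force': array([-0.21553953,  0.03133789, -0.15058811]), 'torque': array([ 0.01487624,  0.01975869, -0.02774788]), 'gripper_force': 0.0, 'width': 1.0018184471953318} 0.0187
top {'fx': 580.0267535496223, 'fy': 580.0267535496223, 'cx': 312.2918738472461, 'cy': 240.36195204342414, 'wc': array([[ 0.01198473,  0.99658682, -0.08167669,  0.39225653],
       [-0.99978142,  0.01334235,  0.01609642, -0.03726574],
       [ 0.01713124,  0.08146592,  0.99652889,  1.3603598 ],
       [ 0.        ,  0.        ,  0.        ,  1.        ]])}
side {'fx': 584.9983174715685, 'fy': 584.9983174715685, 'cx': 316.87623062690824, 'cy': 242.93192265261428, 'wc': array([[ 0.98211975,  0.05914305, -0.17872574,  0.30626765],
       [-0.18711986,  0.41088036, -0.89227994, -1.07810397],
       [ 0.02066274,  0.90976889,  0.41460056,  0.55344561],
       [ 0.        ,  0.        ,  0.        ,  1.        ]])}
```

View pics/top0.png

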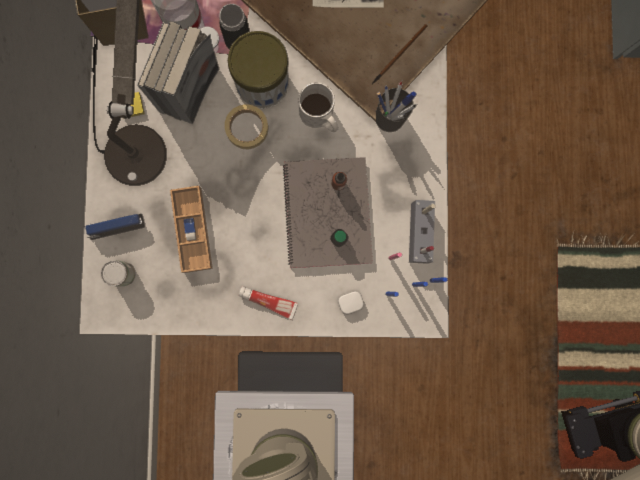

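View pics/side0.png

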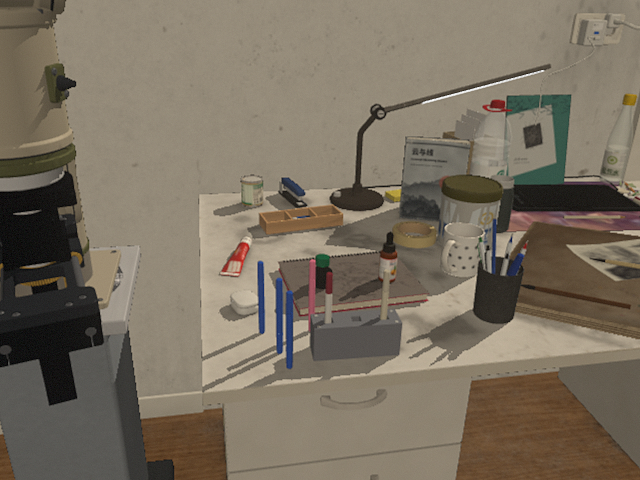

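Top view: ink cap at (340,237), dropper (340,180), tray around (192,230) with the eraser in the middle cell, and the stand at (424,232). Red-marker candidates: the dark-red cap in the near hole of the stand (430,248), the pink post (395,256) and the blue posts (392,294), (420,284), (438,280). Only the one in the stand has dark red caps on a white barrel, seen in the side view at (329,295). The cream marker is at (386,290) in the side view. I'll measure these now and confirm with a crop.

```bash
cat > m.py <<'E'
from h import *
t=grab('top');s=grab('side')
a=cv2.resize(t['img'][190:310,370:460],(360,480),interpolation=3);b=cv2.resize(s['img'][220:370,240:420],(432,360),interpolation=3)
c=np.zeros((480,800,3),np.uint8);c[:,:360]=a;c[:360,364:796]=b;cv2.imwrite('pics/crop.png',c)
np.set_printoptions(precision=4,suppress=True)
C=cloud(t);S=cloud(s)
def reg(f,P,u0,v0,u1,v1,lo,hi,name,zlo=-1,zhi=2):
    h=cv2.cvtColor(f['img'],cv2.COLOR_BGR2HSV);m=cv2.inRange(h,lo,hi)>0
    w=np.zeros_like(m);w[v0:v1,u0:u1]=1;m&=w&(f['range_z']>0)&(P[...,2]>zlo)&(P[...,2]<zhi)
    v,u=np.nonzero(m);p=P[m]
    print(name,len(p),'px',u.mean().round(1),v.mean().round(1),'med',np.median(p,0),'p3',np.percentile(p,3,0),'p97',np.percentile(p,97,0));return m,p
ANY=((0,0,0),(180,255,255))
def rect(P,m,name):
    p=P[m][:,:2].astype(np.float32);(c,wh,an)=cv2.minAreaRect(p);print('  rect',name,np.array(c),np.array(wh),an)
reg(t,C,320,220,360,255,(50,80,30),(90,255,255),'inkcap top')
reg(s,S,305,245,340,275,(50,80,30),(90,255,255),'inkcap side')
reg(t,C,325,165,360,200,*ANY,'dropper top',.08,.14)
reg(t,C,325,165,360,200,*ANY,'dropper shoulder',.06,.095)
reg(s,S,375,230,405,285,*ANY,'dropper side',.03,.14)
m,p=reg(t,C,160,175,225,285,*ANY,'tray rim',.024,.036);rect(C,m,'tray')
m,p=reg(t,C,160,175,225,285,*ANY,'tray floor',.000,.009)
m,p=reg(t,C,405,190,445,275,*ANY,'stand top',.052,.066);rect(C,m,'stand')
m,p=reg(t,C,270,150,385,280,*ANY,'book',.014,.024);rect(C,m,'book')
m,p=reg(t,C,415,235,440,260,*ANY,'red top',.10,.16)
m,p=reg(t,C,415,195,440,220,*ANY,'cream top',.10,.16)
reg(s,S,320,265,336,330,*ANY,'red side',.07,.16)
reg(s,S,378,262,394,325,*ANY,'cream side',.07,.16)
reg(s,S,306,250,318,325,*ANY,'pink side',.0,.2)
for n,(u0,v0,u1,v1) in dict(pink=(385,245,405,265),b1=(382,285,400,300),b2=(410,276,429,292),b3=(428,272,450,290)).items():reg(t,C,u0,v0,u1,v1,*ANY,n,.05,.3)
E
python3 m.py
```

```text
inkcap top 99 px 339.9 235.8 med [ 0.5079 -0.1193  0.0792] p3 [ 0.4967 -0.1304  0.0746] p97 [ 0.5188 -0.1085  0.0835]
inkcap side 160 px 322.1 260.4 med [ 0.5069 -0.1279  0.0764] p3 [ 0.4965 -0.1338  0.0616] p97 [ 0.5189 -0.1123  0.0823]
dropper top 112 px 339.7 177.9 med [ 0.6333 -0.1159  0.096 ] p3 [ 0.6247 -0.1284  0.0806] p97 [ 0.6484 -0.1063  0.1204]
dropper shoulder 121 px 338.7 180.4 med [ 0.6307 -0.1135  0.0788] p3 [ 0.6212 -0.1318  0.063 ] p97 [ 0.651  -0.1025  0.0945]
dropper side 665 px 387.5 259.0 med [ 0.6324 -0.1275  0.0787] p3 [ 0.5661 -0.316   0.0345] p97 [ 0.6504 -0.1153  0.1348]
tray rim 629 px 189.9 228.6 med [0.5247 0.223  0.0295] p3 [0.4295 0.1789 0.0246] p97 [0.6199 0.2663 0.0343]
  rect tray [0.5251 0.223 ] [0.1945 0.0692] 9.359952926635742
tray floor 3326 px 191.8 230.4 med [0.5212 0.2225 0.0025] p3 [0.4047 0.1526 0.0002] p97 [0.6461 0.2945 0.0079]
stand top 1065 px 423.2 231.1 med [ 0.5233 -0.3079  0.0595] p3 [ 0.4578 -0.3313  0.054 ] p97 [ 0.5905 -0.2881  0.0645]
  rect stand [ 0.5245 -0.3106] [0.0459 0.1405] 87.76663970947266
book 7694 px 326.8 212.2 med [ 
[... 472 characters left out ...]
 0.4839 -0.3077  0.145 ]
cream side 298 px 384.6 291.0 med [ 0.5682 -0.3152  0.1102] p3 [ 0.5643 -0.3182  0.072 ] p97 [ 0.5739 -0.3101  0.1441]
pink side 890 px 311.5 287.0 med [ 0.4687 -0.2409  0.0508] p3 [ 0.4565 -0.3049  0.0009] p97 [0.5252 0.0644 0.1308]
pink 48 px 396.4 255.5 med [ 0.4642 -0.2394  0.115 ] p3 [ 0.4605 -0.246   0.0559] p97 [ 0.469  -0.2373  0.1364]
b1 46 px 393.4 293.9 med [ 0.3815 -0.2318  0.124 ] p3 [ 0.377  -0.2394  0.0591] p97 [ 0.3857 -0.2303  0.1349]
b2 55 px 421.4 284.0 med [ 0.4034 -0.2942  0.1102] p3 [ 0.3992 -0.3006  0.0537] p97 [ 0.4081 -0.2924  0.1367]
b3 61 px 440.3 279.8 med [ 0.413  -0.3356  0.1039] p3 [ 0.4085 -0.3423  0.0541] p97 [ 0.4176 -0.3333  0.1358]
```

View pics/crop.png

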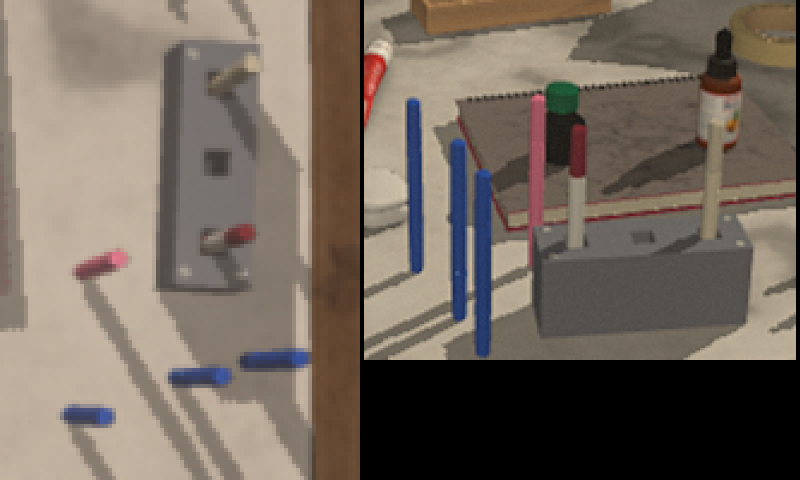

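The crop confirms it: the dark-red cap on a white barrel is in the hole nearest the robot, the cream marker in the far hole, and the pink and blue ones stand outside the stand. The measured heights match the text (ink cap 80 mm, marker top 144 mm, rim 30 mm, cover 19 mm). Moving to above the ink bottle.

```bash
python3 -m crank '[[8.7,0,0,0,0,0,0.0873],[8.7,0,0,0,0,0,0.0873],[8.7,0,0,0,0,0,0.0873],[8.7,1,-1.4,0,0,0,0],[8.7,2,-2.8,0,0,0,0],[8.7,2,-2.8,0,0,0,0],[8.7,2,-2.8,0,0,0,0],[8.7,2,-2.8,0,0,0,0]]' 20
python3 -m crank '[[8.7,2,-2.8,0,0,0,0],[8.7,2,-2.8,0,0,0,0],[8.7,2,-2.8,0,0,0,0],[8.7,2,-2.8,0,0,0,0],[8.7,2,-2.8,0,0,0,0],[8.7,2,-2.8,0,0,0,0],[8.7,2,-2.8,0,0,0,0],[8.7,2,-2.8,0,0,0,0]]'
cat > where.py <<'E'
import sys
from h import *
np.set_printoptions(precision=4,suppress=True)
s=robot.get_state();q=s['tool_rot'];M=R.from_quat([q[1],q[2],q[3],q[0]])
print('t',round(s['time_s'],2),'p',s['position'],'w',round(s['width']*8.7,2),'gf',round(s['gripper_force'],1),'F',s['ft_force'],'q',s['joint_pos'])
D=R.from_matrix([[1,0,0],[0,-1,0],[0,0,-1]])
print('rotvec to down (tool)',(M.inv()*D).as_rotvec())
if len(sys.argv)>3:print('shift tool cm',100*M.inv().apply(np.array([float(x) for x in sys.argv[1:4]])-s['position']))
E
python3 where.py .508 -.1195 .15
```

```text
time_s: 0.87
position: [0.2524, -0.4762, 0.2224]
tool_rot: [-0.0, 1.0, -0.0, -0.0]
ft_force: [0.0, -0.8, 0.9]
width: 1.001
gripper_force: 0.0
time_s: 1.53
position: [0.4124, -0.2522, 0.2227]
tool_rot: [0.0, 1.0, -0.0, 0.0]
ft_force: [0.4, -0.3, -0.1]
width: 1.001
gripper_force: 0.0
t 1.53 p [ 0.4124 -0.2522  0.2227] w 8.71 gf 0.0 F [ 0.4148 -0.2966 -0.1007] q [ 0.8219  0.0402 -0.3747  1.8052  0.0156  1.2987 -1.1277]
rotvec to down (tool) [ 0.0004 -0.0002 -0.0002]
shift tool cm [  9.5527 -13.2766   7.2609]
```

```bash
python3 -m crank '[[8.7,2.4,-3.32,0,0,0,0],[8.7,2.4,-3.32,0,0,0,0],[8.7,2.4,-3.32,0,0,0,0],[8.7,2.35,-3.32,0,0,0,0],[8.7,0,0,2,0,0,0],[8.7,0,0,2,0,0,0],[8.7,0,0,0,0,0,0],[8.7,0,0,0,0,0,0]]' |tail -0
python3 - <<'E'
from h import *
np.set_printoptions(precision=4,suppress=True)
f=grab('wrist','w1.png');P=cloud(f);ok=f['range_z']>0
g=(cv2.inRange(cv2.cvtColor(f['img'],cv2.COLOR_BGR2HSV),(50,80,30),(90,255,255))>0)&ok
p=P[g&(P[...,2]>.074)];print('cap',len(p),np.median(p,0),(np.percentile(p,2,0)+np.percentile(p,98,0))/2)
for x0,y0 in((.635,-.117),(.508,-.1195)):
  near=ok&(np.hypot(P[...,0]-x0,P[...,1]-y0)<.035)
  for a,b in((.025,.06),(.06,.09),(.09,.13)):
    p=P[near&(P[...,2]>a)&(P[...,2]<b)]
    if len(p)>30:print(x0,a,b,len(p),np.percentile(p,2,0),np.percentile(p,98,0))
E
python3 where.py .508 -.1195 .046
```

```text
cap 1179 [ 0.5092 -0.1197  0.0804] [ 0.5087 -0.1201  0.0785]
0.635 0.025 0.06 251 [ 0.62   -0.1331  0.0266] [ 0.6308 -0.1039  0.0593]
0.635 0.06 0.09 1302 [ 0.6204 -0.1332  0.0627] [ 0.6489 -0.1025  0.0885]
0.635 0.09 0.13 1552 [ 0.6262 -0.1281  0.0918] [ 0.6439 -0.1076  0.1214]
0.508 0.025 0.06 1080 [ 0.5016 -0.1387  0.0274] [ 0.5274 -0.1012  0.0569]
0.508 0.06 0.09 1326 [ 0.4966 -0.1318  0.0672] [ 0.5207 -0.1083  0.0818]
t 2.25 p [ 0.5072 -0.1214  0.1831] w 8.71 gf 0.0 F [ 0.5492 -0.9866  0.9381] q [ 0.6207  0.1704 -0.5196  1.7636  0.0895  1.2311 -1.4942]
rotvec to down (tool) [ 0.0001  0.0001 -0.0008]
shift tool cm [ 0.0769 -0.1882 13.7107]Exception ignored on flushing sys.stdout:
BrokenPipeError: [Errno 32] Broken pipe
```

View pics/w1.png

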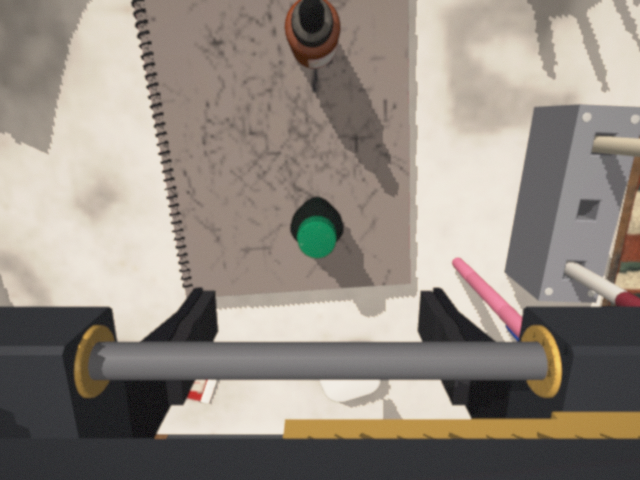

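The wrist view shows the ink cap at (317,236) between the fingers and the dropper at (313,30). Both views agree: ink (0.509, -0.120), dropper (0.635, -0.118). Descending to grip the ink bottle.

```bash
python3 -m crank '[[8.7,0.17,-0.14,3.5,0,0,0],[8.7,0,0,3.5,0,0,0],[8.7,0,0,3,0,0,0],[8.7,0,0,2.2,0,0,0],[8.7,0,0,1.5,0,0,0],[8.7,0,0,0,0,0,0],[5,0,0,0,0,0,0],[3,0,0,0,0,0,0]]' 20
python3 -m crank '[[3,0,0,0,0,0,0],[3,0,0,0,0,0,0],[3,0,0,0,0,0,0],[3,0,0,0,0,0,0],[3,0,0,0,0,0,0],[3,0,0,0,0,0,0],[3,0,0,0,0,0,0],[3,0,0,0,0,0,0]]' 20 >/dev/null
python3 where.py .463 .213 .11
```

```text
time_s: 2.92
position: [0.5103, -0.1201, 0.0475]
tool_rot: [0.0, 1.0, -0.0, 0.001]
ft_force: [0.6, 0.3, 0.3]
width: 0.92
gripper_force: 0.0
t 3.58 p [ 0.5091 -0.1196  0.0456] w 3.77 gf 20.0 F [0.6264 0.4519 1.9817] q [ 0.5815  0.3319 -0.4996  1.8969  0.192   0.9596 -1.5769]
rotvec to down (tool) [ 0.0002 -0.0001 -0.0001]
shift tool cm [ -4.6122 -33.2614  -6.4441]
```

```bash
python3 -m crank '[[3,0,0,-1,0,0,0],[3,0,0,-2.5,0,0,0],[3,0,0,-2.5,0,0,0],[3,-0.2,-1.3,0,0,0,0],[3,-0.46,-3,0,0,0,0],[3,-0.5,-3.5,0,0,0,0],[3,-0.5,-3.5,0,0,0,0],[3,-0.5,-3.5,0,0,0,0]]' >/dev/null
python3 -m crank '[[3,-0.5,-3.5,0,0,0,0],[3,-0.5,-3.5,0,0,0,0],[3,-0.5,-3.5,0,0,0,0],[3,-0.46,-3.5,0,0,0,0],[3,-0.46,-2.5,0,0,0,0],[3,-0.3,-1.5,0,0,0,0],[3,0,0,0,0,0,0],[3,0,0,0,0,0,0]]' >/dev/null
python3 where.py .463 .213 .033
python3 - <<'E'
from h import *
np.set_printoptions(precision=4,suppress=True)
f=grab('wrist','w2.png');P=cloud(f);ok=f['range_z']>0
s=grab('side');S=cloud(s)
for P_,o in((P,ok),(S,s['range_z']>0)):
  m=o&(P_[...,2]>.024)&(P_[...,2]<.036)&(np.hypot(P_[...,0]-.525,P_[...,1]-.223)<.12)&(np.abs(P_[...,0]-.463)<2)
  p=P_[m][:,:2].astype(np.float32);print(len(p),cv2.minAreaRect(p))
hsv=cv2.cvtColor(s['img'],cv2.COLOR_BGR2HSV);g=(cv2.inRange(hsv,(50,80,30),(90,255,255))>0)&(s['range_z']>0)&(np.hypot(S[...,0]-.463,S[...,1]-.213)<.06)
print(S[g].mean(0),np.percentile(S[g],97,0))
E
```

```text
t 4.92 p [0.4598 0.2092 0.1057] w 3.77 gf 20.0 F [-0.9409 -0.409  -1.0095] q [ 0.1515  0.2526 -0.7429  1.8817  0.1929  1.08   -2.236 ]
rotvec to down (tool) [0.     0.0001 0.002 ]
shift tool cm [ 0.32   -0.3785  7.2706]
7989 ((0.510174572467804, 0.2605195939540863), (0.17551006376743317, 0.147055521607399), 9.419187545776367)
697 ((0.5187381505966187, 0.2606154978275299), (0.19634097814559937, 0.15395037829875946), 9.587712287902832)
[0.449  0.1948 0.1372] [0.4503 0.2093 0.1485]
```

View pics/w2.png

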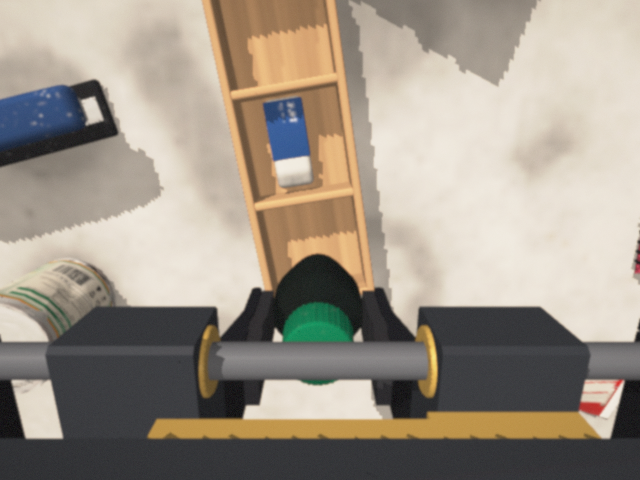

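The wrist view shows the ink bottle upright in the fingers at the near cell, the eraser at (289,142) in the middle cell, and a can on the left at (45,310). I'll check the cell position from the dividers and the can's clearance.

Run:
```python
from h import *
np.set_printoptions(precision=4,suppress=True)
f=grab('wrist');n=[onz(f,*p,.03)[:2] for p in((257,206),(353,190),(233,94),(339,77))]
a=(n[0]+n[1])/2;b=(n[2]+n[3])/2;c=(a+b)/2;d=(b-a)/np.linalg.norm(b-a);print('div gap',np.linalg.norm(b-a),'centre',c,'ang',np.degrees(np.arctan2(d[1],d[0])),'cells',c-.063*d,c+.063*d)
t=grab('top');P=cloud(t);m=(t['range_z']>0)&(P[...,1]>.25)&(P[...,1]<.42)&(P[...,0]>.35)&(P[...,0]<.66)&(P[...,2]>.05)&(P[...,2]<.2)
v,u=np.nonzero(m);k,l,st,ce=cv2.connectedComponentsWithStats(m.astype(np.uint8))
for i in range(1,k):
  if st[i,4]>30:p=P[l==i];print(st[i],p.min(0),p.max(0))
```

```text
div gap 0.06236662048571087 centre [0.5261 0.2198] ang 8.90072103317011 cells [0.4638 0.2101] [0.5883 0.2296]
[101 261  24  25 362] [0.3933 0.3604 0.0512] [0.4462 0.4077 0.0775]
```

```bash
python3 -m crank '[[3,0.37,-0.23,1.5,0,0,0],[3,0,0,2,0,0,0],[3,0,0,1.5,0,0,0],[3,0,0,1,0,0,0],[3,0,0,0.8,0,0,0],[3,0,0,0.6,0,0,0],[3,0,0,0,0,0,0],[3,0,0,0,0,0,0]]' >/dev/null
python3 where.py .4635 .2115 .0315
```

```text
t 5.78 p [0.4642 0.2108 0.0319] w 3.73 gf 20.0 F [ 0.0685  0.6427 -1.2949] q [ 0.1022  0.37   -0.7042  1.9305  0.2933  0.9442 -2.3138]
rotvec to down (tool) [-0.0001 -0.0003 -0.0003]
shift tool cm [-0.0731 -0.0721  0.0356]
```

```bash
python3 -m crank '[[5,0,0,0,0,0,0],[5,0,0,0,0,0,0],[5,0,0,0,0,0,0],[5,0,0,-1,0,0,0],[6,0,0,-3,0,0,0],[8.7,0,0,-4,0,0,0],[8.7,0,0,-4,0,0,0],[8.7,1.6,3.1,0,0,0,0]]' >/dev/null
python3 -m crank '[[8.7,1.8,3.5,0,0,0,0],[8.7,1.8,3.5,0,0,0,0],[8.7,1.8,3.5,0,0,0,0],[8.7,1.8,3.5,0,0,0,0],[8.7,1.8,3.5,0,0,0,0],[8.7,1.8,3.5,0,0,0,0],[8.7,1.8,3.5,0,0,0,0],[8.7,1.7,3,0,0,0,0]]' >/dev/null
python3 -m crank '[[8.7,1.2,2.2,0,0,0,0],[8.7,0,0,0,0,0,0],[8.7,0,0,0,0,0,0],[8.7,0,0,0,0,0,0],[8.7,0,0,0,0,0,0],[8.7,0,0,0,0,0,0],[8.7,0,0,0,0,0,0],[8.7,0,0,0,0,0,0]]' >/dev/null
python3 where.py .635 -.118 .055
cat > ck.py <<'E'
from h import *
np.set_printoptions(precision=4,suppress=True)
for n in('top','side'):
  t=grab(n);P=cloud(t);h=cv2.cvtColor(t['img'],cv2.COLOR_BGR2HSV);o=t['range_z']>0
  g=(cv2.inRange(h,(50,80,30),(90,255,255))>0)&o&(np.hypot(P[...,0]-.4635,P[...,1]-.2115)<.07)
  if g.any():print(n,'ink cap',g.sum(),np.percentile(P[g],3,0),np.percentile(P[g],97,0))
  for x,y in((.588,.231),(.635,-.118)):
    m=o&(np.hypot(P[...,0]-x,P[...,1]-y)<.035)&(P[...,2]>.06)&(P[...,2]<.13)
    if m.sum()>20:print(n,'dropper near',x,y,m.sum(),np.percentile(P[m],3,0),np.percentile(P[m],97,0))
E
python3 ck.py
```

```text
t 7.78 p [ 0.6349 -0.1166  0.1518] w 8.74 gf 0.0 F [-0.281  -0.0281  0.437 ] q [ 0.5004  0.4732 -0.5258  1.4703  0.2426  1.2628 -1.6211]
rotvec to down (tool) [ 0.0002 -0.0003  0.0008]
shift tool cm [0.0095 0.1349 9.685 ]
top ink cap 95 [0.4531 0.2016 0.059 ] [0.4755 0.2215 0.0705]
side ink cap 91 [0.4535 0.1959 0.0476] [0.4753 0.2143 0.0678]
side dropper near 0.635 -0.118 410 [ 0.6213 -0.1339  0.0615] [ 0.649  -0.1145  0.1182]
```

Ink stands upright in the near cell at (0.464, 0.211), cap top at 66 mm. Next, grip the dropper.

```bash
python3 -m crank '[[8.7,0,0.13,2.5,0,0,0],[8.7,0,0,3,0,0,0],[8.7,0,0,2.2,0,0,0],[8.7,0,0,1.5,0,0,0],[8.7,0,0,0.5,0,0,0],[8.7,0,0,0,0,0,0],[5,0,0,0,0,0,0],[2.7,0,0,0,0,0,0]]' 20 >/dev/null
python3 -m crank '[[2.7,0,0,0,0,0,0],[2.7,0,0,0,0,0,0],[2.7,0,0,0,0,0,0],[2.7,0,0,0,0,0,0],[2.7,0,0,0,0,0,0],[2.7,0,0,0,0,0,0],[2.7,0,0,0,0,0,0],[2.7,0,0,0,0,0,0]]' 20 >/dev/null
python3 where.py .588 .231 .13
```

```text
t 9.22 p [ 0.6349 -0.1185  0.0545] w 3.21 gf 20.0 F [ 0.2104  0.8332 -0.0685] q [ 0.4871  0.5652 -0.5006  1.5571  0.2935  1.0947 -1.6541]
rotvec to down (tool) [ 0.  0. -0.]
shift tool cm [ -4.6927 -34.9539  -7.5485]
```

```bash
python3 -m crank '[[2.7,0,0,-1.5,0,0,0],[2.7,0,0,-2.5,0,0,0],[2.7,0,0,-2.5,0,0,0],[2.7,-0.2,-1.5,0,0,0,0],[2.7,-0.4,-3,0,0,0,0],[2.7,-0.5,-3.5,0,0,0,0],[2.7,-0.5,-3.5,0,0,0,0],[2.7,-0.5,-3.5,0,0,0,0]]' >/dev/null
python3 -m crank '[[2.7,-0.5,-3.5,0,0,0,0],[2.7,-0.5,-3.5,0,0,0,0],[2.7,-0.5,-3.5,0,0,0,0],[2.7,-0.4,-3.5,0,0,0,0],[2.7,-0.4,-3,0,0,0,0],[2.7,-0.4,-2,0,0,0,0],[2.7,-0.2,-1,0,0,0,0],[2.7,0,0,0,0,0,0]]' >/dev/null
python3 where.py .588 .231 .041
python3 ck.py
```

```text
t 10.55 p [0.5837 0.2344 0.1193] w 3.2 gf 20.0 F [ 0.2791 -0.6238 -1.1593] q [ 0.0262  0.4913 -0.634   1.5472  0.3028  1.2033 -2.2276]
rotvec to down (tool) [-0.0011  0.0006  0.004 ]
shift tool cm [0.4366 0.3451 7.8312]
side ink cap 89 [0.4537 0.1957 0.0478] [0.475  0.213  0.0676]
side dropper near 0.588 0.231 225 [0.5704 0.2059 0.0884] [0.6006 0.2332 0.1292]
```

```bash
python3 -m crank '[[2.7,0.42,0.33,1.5,0,0,0],[2.7,0,0,2.2,0,0,0],[2.7,0,0,1.5,0,0,0],[2.7,0,0,1.2,0,0,0],[2.7,0,0,0.8,0,0,0],[2.7,0,0,0.6,0,0,0],[2.7,0,0,0,0,0,0],[2.7,0,0,0,0,0,0]]' >/dev/null
python3 where.py .588 .231 .0405
```

```text
t 11.32 p [0.5895 0.228  0.0417] w 3.17 gf 20.0 F [-0.1443 -0.1827 -1.0271] q [ 0.0122  0.5771 -0.6002  1.6018  0.3582  1.0744 -2.256 ]
rotvec to down (tool) [-0.0001 -0.0003 -0.0003]
shift tool cm [-0.1465 -0.2993  0.1246]
```

```bash
python3 -m crank '[[2.7,-0.1,-0.2,0.1,0,0,0],[2.7,0,0,0,0,0,0],[2.7,0,0,0,0,0,0],[4.8,0,0,0,0,0,0],[4.8,0,0,0,0,0,0],[4.8,0,0,0,0,0,0],[4.8,0,0,-1,0,0,0],[5,0,0,-2.5,0,0,0]]' >/dev/null
python3 -m crank '[[5,0,0,-3.5,0,0,0],[5,0,0,-3.5,0,0,0],[5,0,0,-3.5,0,0,0],[5,0,0,-2.5,0,0,0],[5,-0.5,3,0,0,0,0],[5,-0.8,4,0,0,0,0],[5,-0.8,4,0,0,0,0],[5,-0.8,4,0,0,0,0]]' >/dev/null
python3 -m crank '[[5,-0.8,4,0,0,0,0],[5,-0.8,4,0,0,0,0],[5,-0.8,4,0,0,0,0],[5,-0.8,4,0,0,0,0],[5,-0.8,4,0,0,0,0],[5,-0.8,4,0,0,0,0],[5,-0.8,4,0,0,0,0],[5,-0.8,4,0,0,0,0]]' >/dev/null
python3 where.py .479 -.309 .2
python3 ck.py
```

```text
t 13.32 p [ 0.4945 -0.2416  0.2067] w 5.01 gf 0.0 F [0.4717 0.4628 0.2657] q [ 0.7342  0.2046 -0.4124  1.667   0.0853  1.2863 -1.265 ]
rotvec to down (tool) [ 0.0008 -0.0012  0.0003]
shift tool cm [-1.5512  6.7398  0.6781]
top ink cap 94 [0.4531 0.201  0.0583] [0.4755 0.2215 0.0691]
top dropper near 0.588 0.231 163 [0.5766 0.216  0.0616] [0.6041 0.242  0.1037]
side ink cap 91 [0.4534 0.1972 0.0492] [0.4751 0.2148 0.0676]
```

Both bottles now stand in their cells, confirmed by depth. Moving over the red marker and re-measuring it with the wrist camera.

```bash
python3 -m crank '[[5,-0.8,3.4,0,0,0,0],[5,-0.75,3.3,0,0,0,0],[5,0,0,0,0,0,0],[5,0,0,0,0,0,0],[5,0,0,0,0,0,0],[5,0,0,0,0,0,0],[5,0,0,0,0,0,0],[5,0,0,0,0,0,0]]' >/dev/null
python3 - <<'E'
from h import *
np.set_printoptions(precision=4,suppress=True)
for n in('wrist','top','side'):
  f=grab(n,n+'3.png');P=cloud(f);o=f['range_z']>0
  for a,b in((.07,.1),(.1,.13),(.13,.15)):
    m=o&(np.hypot(P[...,0]-.479,P[...,1]+.309)<.025)&(P[...,2]>a)&(P[...,2]<b)
    if m.sum()>5:p=P[m];print(n,a,m.sum(),np.median(p,0),np.percentile(p,3,0),np.percentile(p,97,0))
E
python3 where.py .479 -.309 .105
```

```text
wrist 0.07 152 [ 0.4837 -0.3088  0.0861] [ 0.4799 -0.3138  0.0711] [ 0.4845 -0.3038  0.0989]
wrist 0.1 218 [ 0.4837 -0.3085  0.1169] [ 0.4805 -0.3139  0.1014] [ 0.4847 -0.304   0.1293]
wrist 0.13 336 [ 0.4815 -0.3088  0.1443] [ 0.4759 -0.3134  0.1309] [ 0.4842 -0.3047  0.146 ]
side 0.07 109 [ 0.4788 -0.3118  0.0858] [ 0.4749 -0.3147  0.0716] [ 0.4847 -0.308   0.0987]
side 0.1 117 [ 0.4785 -0.3118  0.1153] [ 0.4748 -0.3145  0.1011] [ 0.4839 -0.307   0.1286]
side 0.13 68 [ 0.479  -0.3111  0.1393] [ 0.4753 -0.3138  0.1302] [ 0.4832 -0.3048  0.146 ]
t 14.23 p [ 0.4798 -0.3065  0.2057] w 4.99 gf 0.0 F [-0.1399 -0.9195  0.9741] q [ 0.8016  0.2434 -0.367   1.621   0.0901  1.2937 -1.1504]
rotvec to down (tool) [ 0.0001 -0.0001  0.0006]
shift tool cm [-0.081   0.2529 10.0682]
```

View pics/wrist3.png

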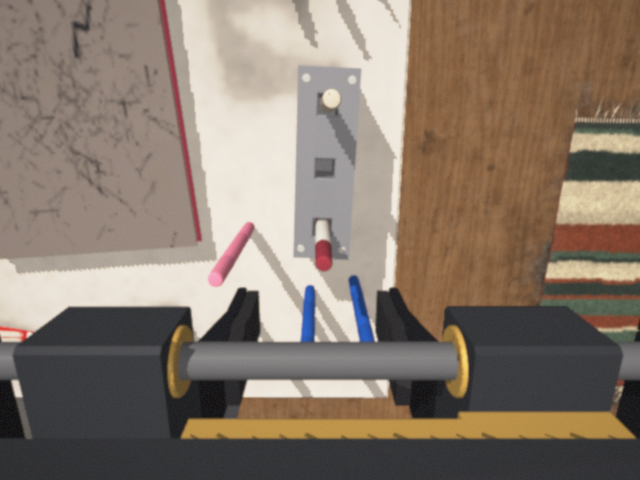

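The wrist view shows the red cap at (323,250) with nothing near its grasp; the pink marker is at (232,255), the blue ones at (308,310) and (360,310). Marker at (0.479, -0.309), top at 145 mm. Descending and gripping.

```bash
python3 -m crank '[[5,-0.04,0.23,2,0,0,0],[5,0,0,2.5,0,0,0],[5,0,0,2.5,0,0,0],[5,0,0,1.5,0,0,0],[5,0,0,1,0,0,0],[5,0,0,0.5,0,0,0],[5,0,0,0,0,0,0],[2,0,0,0,0,0,0]]' 15 >/dev/null
python3 -m crank '[[0.5,0,0,0,0,0,0],[0.5,0,0,0,0,0,0],[0.5,0,0,0,0,0,0],[0.5,0,0,0,0,0,0],[0.5,0,0,0,0,0,0],[0.5,0,0,0,0,0,0],[0.5,0,0,0,0,0,0],[0.5,0,0,0,0,0,0]]' 15 >/dev/null
python3 where.py .479 -.309 .25
```

```text
t 15.57 p [ 0.4793 -0.3093  0.1057] w 1.06 gf 15.0 F [ 0.1773 -0.2304  0.9854] q [ 0.795   0.3313 -0.3585  1.7331  0.1285  1.0999 -1.1751]
rotvec to down (tool) [ 0.0002 -0.0002 -0.0002]
shift tool cm [ -0.0244  -0.0239 -14.4317]
```

```bash
python3 -m crank '[[0.5,0,0,-1,0,0,0],[0.5,0,0,-2,0,0,0],[0.5,0,0,-2.5,0,0,0],[0.5,0,0,-2.5,0,0,0],[0.5,0,0,-2.5,0,0,0],[0.5,0,0,-2.5,0,0,0],[0.5,0,0,-2.5,0,0,0],[0.5,0,0,-1.5,0,0,0]]' >/dev/null
python3 where.py
python3 -m crank '[[0.5,0.1,-1.5,0,0,0,0],[0.5,0.3,-3,0,0,0,0],[0.5,0.4,-3.5,0,0,0,0],[0.5,0.4,-3.5,0,0,0,0],[0.5,0.4,-3.5,0,0,0,0],[0.5,0.4,-3.5,0,0,0,0],[0.5,0.3,-2.4,0,0,0,0],[0.5,0,-1,0,0,0,0]]' >/dev/null
python3 where.py .502 -.09 .187
```

```text
t 16.23 p [ 0.4797 -0.3093  0.2793] w 1.02 gf 15.0 F [ 0.3645 -0.9392  0.2349] q [ 0.8046  0.2083 -0.366   1.5076  0.0752  1.436  -1.1348]
rotvec to down (tool) [ 0.0019 -0.0029  0.    ]
t 16.9 p [ 0.5022 -0.0849  0.2757] w 1.03 gf 15.0 F [-0.4828  0.1427 -0.327 ] q [ 0.5885  0.0859 -0.5378  1.654   0.0437  1.4138 -1.5196]
rotvec to down (tool) [-0.0007 -0.0002  0.0058]
shift tool cm [-0.0272  0.5113  8.8703]
```

```bash
python3 -m crank '[[0.5,0,0,0,0,0.06,0],[0.5,0,0,0,0,0.1,0],[0.5,0,0,0,0,0.11,0],[0.5,0,0,0,0,0.11,0],[0.5,0,0,0,0,0.11,0],[0.5,0,0,0,0,0.11,0],[0.5,0,0,0,0,0.11,0],[0.5,0,0,0,0,0.06,0]]' >/dev/null
python3 where.py .502 -.09 .187
```

```text
t 17.57 p [ 0.5003 -0.0915  0.2746] w 1.02 gf 15.0 F [ 0.1596 -0.9685 -0.1781] q [ 0.539  -0.4665 -0.2717  2.3049 -0.5447  0.5835 -0.9772]
rotvec to down (tool) [ 0.002  -0.7748 -0.0031]
shift tool cm [-6.007  -0.1521  6.3733]
```

```bash
python3 -m crank '[[0.5,-0.3,0,0.7,0,0,0],[0.5,-0.6,0,1.4,0,0,0],[0.5,-0.6,0,1.5,0,0,0],[0.5,-0.6,0,1.5,0,0,0],[0.5,-0.5,0,1.3,0,0,0],[0.5,-0.4,0,0.8,0,0,0],[0.5,0,0,0,0,0,0],[0.5,0,0,0,0,0,0]]' >/dev/null
python3 where.py .53 -.09 .20
python3 ck.py
python3 - <<'E'
from h import *
np.set_printoptions(precision=4,suppress=True)
f=grab('side','side9.png');S=cloud(f);h=cv2.cvtColor(f['img'],cv2.COLOR_BGR2HSV)
m=((cv2.inRange(h,(0,100,40),(8,255,200))|cv2.inRange(h,(172,100,40),(180,255,200)))>0)&(f['range_z']>0)&(S[...,0]>.45)&(S[...,0]<.7)&(abs(S[...,1]+.09)<.06)&(S[...,2]>.06)
if m.any():print('red',m.sum(),S[m].min(0),S[m].max(0))
cv2.imwrite('pics/end.png',cv2.resize(f['img'][140:380,200:500],(750,600)))
E
```

```text
t 18.23 p [ 0.5309 -0.0898  0.2024] w 1.03 gf 15.0 F [-0.4627 -0.2414  0.5073] q [ 0.4776 -0.2941 -0.2808  2.3529 -0.6013  0.3653 -0.9065]
rotvec to down (tool) [-0.0011 -0.7677  0.0003]
shift tool cm [-0.2341  0.0241  0.1059]
top ink cap 97 [0.4532 0.2012 0.0599] [0.4753 0.222  0.0685]
top dropper near 0.588 0.231 163 [0.5763 0.2175 0.0609] [0.6038 0.2416 0.1049]
side ink cap 92 [0.4534 0.1953 0.0476] [0.4752 0.2136 0.0678]
side dropper near 0.588 0.231 121 [0.5762 0.2133 0.0605] [0.6035 0.2361 0.0838]
red 84 [ 0.5687 -0.0987  0.1367] [ 0.5992 -0.089   0.1656]
```

View pics/end.png

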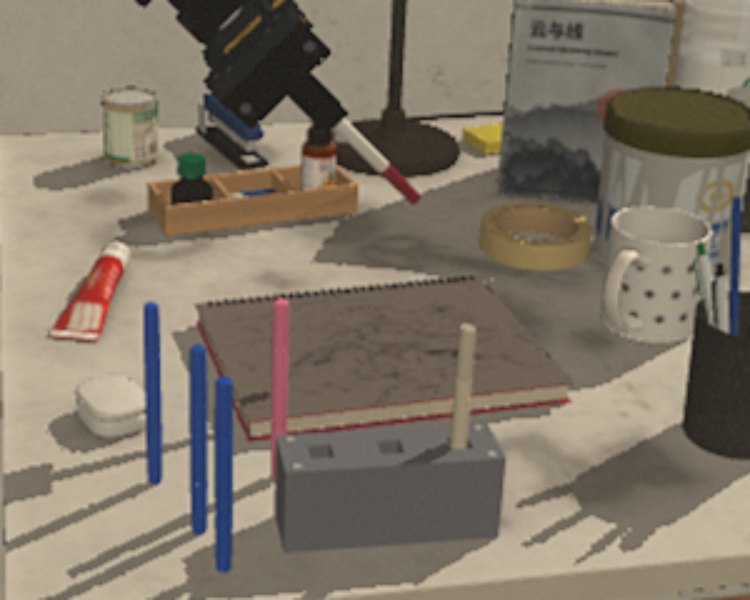

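The side view shows both bottles in the tray with the eraser between them and the cream marker in its hole. The red marker is held slanted at about 44°, with its low end at (418,200), 118 mm above the cover. I'll lower it about 1.5 cm, let it settle and hand in.

```bash
python3 -m crank '[[0.5,-0.3,0,0.3,0,0,0],[0.5,-0.4,0,0.4,0,0,0],[0.5,-0.3,0,0.3,0,0,0],[0.5,0,0,0,0,0,0],[0.5,0,0,0,0,0,0],[0.5,0,0,0,0,0,0],[0.5,0,0,0,0,0,0],[0.5,0,0,0,0,0,0]]' >/dev/null
python3 where.py
python3 -c "
from station import robot
print(robot.close_job())"
```

```text
t 19.05 p [ 0.5307 -0.0902  0.1891] w 1.04 gf 15.0 F [0.0284 0.0222 0.2261] q [ 0.4551 -0.2745 -0.2656  2.3728 -0.6307  0.3248 -0.8715]
rotvec to down (tool) [ 0.0002 -0.7704 -0.    ]
the job is handed in; nothing more can be done
None
```

I handed the job in at 19.05 s, with no verdict returned: both bottles stand upright in the outer tray cells, the eraser and cream marker are in place, and the red marker is held at about 44° with its tip about 10 cm above the sketchbook.

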